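# Start up the two-place stirrer from its control deck

## Robot

A 6-joint arm with a two-finger parallel gripper is mounted at the origin on a cart in front of the work surface, level with it; the furniture and walls round the work are solid. World frame = base frame: x ahead of the robot, y to its left, z up, the work surface at z = 0. Lengths are in m, angles in rad, forces in N, time in s.
With the tool pointing down it reaches from about 0.275 to 0.825 m from the base axis. Payload 4.9 kg.
Tool frame: the origin (TCP) lies on the centre line of the jaws, within the pads' length; the fingertips stand env.tips_ahead ahead of it and the grasp point (between the pads) lies 8 mm behind it (env.tips_ahead is the distance from the TCP to the fingertips, in m); z points along the fingers, y is the line along which they close (so a half turn about z gives the same grasp; the last joint's range is limited). The gripper opens to 85 mm and grips with 20 to 120 N. Pads are 22 mm wide; open, the fingers measure 114 mm over their backs; the gripper's body (76 mm by 85 mm) begins 54 mm behind the grasp point. The pads swing forward as they close: fully open they stand 13 mm farther back than shut.
Start: joints at [-1.277, 0.326, -0.193, 1.052, 0, 1.437], TCP at [0.228, -0.5, 0.203] pointing down, gripper open.
Joint ranges: [-2.65, 2.65], [-0.97, 1.79], [-1.3, 1.35], [-1.93, 2.1], [-1.47, 1.37], [-3.14, 3.14]. Speed limits (rad/s): [2.57, 2.57, 3.14, 3.14, 3.14, 3.14].

## Interface

Orientations are given as a rotation vector (axis times angle).
In Python, from station import env gives the robot as it stands. The module is installed in compiled form; this text tells all that it offers.
- The arm moves only by the tool servo_tool, never from a script. Its argument "rows" is text: rows parted by semicolons, each of 4 numbers parted by spaces: the shift along the tool's x, y, z in mm, then the turn about the tool's z in degrees. In form: x y z turn; .... A call has exactly 5 rows; each row is the pose to reach, as a shift and turn from the pose commanded when the call began, along the tool's axes at that moment; what a row does not reach only later rows make up. A row lasts 1/12 s, in which the tool goes at most 41.7 mm and 7.16 degrees, less where a joint would pass 70% of its speed; a pose out of reach is approached as far as the arm can. A call with a gripper value outside its range is refused whole. "grip" is the finger opening in mm, from 0 to 85.4, set as the call begins (left out, the last holds). The fingers move at their own pace and stop on an object; "grip_force" is the grip in N (left out, the last holds). Time passes only in rows, so rows that repeat a pose let the fingers close, or fill a call up. It gives the time, the measured TCP pose, the force, the opening and the grip force at its end, in the units of the state.
- env.get_state(): the state, without advancing time (a new reading comes with each control period).
- env.snapshot(name): name is "scene" or "top" or "wrist"; returns a dict with "pixels" (384x512x3 uint8, red, green, blue), "fx", "fy", "cx", "cy" (pixels), "k1" (the pictures are not rectified: a ray, as slopes to the right and down, at radius r is drawn at 1 + k1 r^2 times it, then the intrinsics apply), "R" (3x3) and "t" (3): a world point X has camera coordinates R X + t; the wrist camera has in their place "tool_from_camera" (4x4, takes a point from camera to tool coordinates, whose origin is the TCP and whose axes are the flange's). Camera axes: x right, y down, z forward; pixel columns grow to the right and rows downward; lengths in m; the calibration is good to about 2 mm. A picture is of the moment at which its call begins: read the wrist's pose just before it. There is no depth.
- env.sign_off(): hands the job in; it is judged then, once.
The state is a dict: "time": time; "q": joint angles; "joint_velocities": joint speeds; "tau": joint torques, N m; "tool_pos": TCP position; "tool_rot": TCP orientation; "wrist_force": force on the tool from outside, world axes, zero at the start; "moment": the same for the moment, N m; "opening": finger opening in m; "grasp_force": force on a finger pad.
Only numpy, scipy, OpenCV 4.12 (cv2) and the standard library are available. Lean on these libraries where they do the work, as an engineer would, in place of code of your own. Each camera call takes 0.05 s, during which the arm holds its last target. There are 200 camera calls.

## Task

Start the stirrer with your fingertips: first rock the black power switch on by pushing down its raised half, the one nearer the robot, then push the blue key all the way in so that it stays in, then press the green key fully down, keep it down for a good two seconds and let it come back up. Do the three strictly in that order, do not press the red key, and leave the glassware and the small things round the stirrer where they stand.

Things in the scene. Friction and masses are not known exactly. Their poses are not given: they have to be found in the camera images.
- stirrer: white fixed stirrer, 300 mm deep (x), 310 wide (y); grey level control deck 70 mm above the worktop. Origin: on the worktop under the middle of the row of controls; +x from its front to the plates at the back, +y left, z up. The four controls stand at x = 0, 62 mm apart along y, in varying order; front edge x = -50 mm; plates 124 mm across at x = 155, y = +-75, top 78 mm high
- rocker_press (a point): point on top of the raised near (-x) half of the black rocker, 22 mm from its pivot, mid-width (moves with it). Rocker 28 mm wide, 56 long (stirrer x), V-shaped top, white bar on the near half; pivot 12 mm above the deck. Off: the near half slopes up, point 18 mm above the deck; on: it lies level, 12 mm above the deck. Push straight down here with about 1.2 N
- rocker (a joint): power rocker, rad: 0 = off (starts at 0 to 0.04), 0.30 = fully on (stop); stays where it is left
- blue_top (a point): blue latching key: round push key, 28 mm across, in a dark steel ring 40 mm across; the point is the centre of its flat top, 13 mm above the deck when up (it moves with the key)
- blue_key (a joint): blue key, m: 0 = up (starts at 0 to 0.001), 0.006 = fully in (stop); takes about 2 N and stays where it is left
- green_top (a point): green spring key: round push key, 28 mm across, in a dark steel ring 40 mm across; the point is the centre of its flat top, 13 mm above the deck when up (it moves with the key)
- green_key (a joint): green key, m: 0 = up, 0.006 = fully down (stop); the spring takes about 1 N to start and 5 N to push fully down, and lifts it again when let go
- red_top (a point): red spring key, to be left alone: round push key, 28 mm across, in a dark steel ring 40 mm across; the point is the centre of its flat top, 13 mm above the deck when up (it moves with the key)
- red_key (a joint): red key, m: 0 = up, 0.006 = fully down; a spring like the green one's
- flask: clear glass conical flask, 79 mm across, 125 mm tall, loose, standing on one of the plates; origin at the centre of its underside, z up
- beaker: clear glass beaker, 71 mm across, 100 mm tall, loose, standing on the other plate; origin at the centre of its underside, z up
- dropper: amber dropper bottle with black cap, 38 mm across, 99 mm tall, loose on the worktop to the left of the stirrer; origin at the centre of its underside, z up
- weigh_bottle: small glass weighing bottle with lid, 37 mm across, 47 mm tall, loose on the worktop to the right of the stirrer; origin at the centre of its underside, z up
- crucible: small white porcelain crucible with lid, 41 mm across, 39 mm tall, standing loose on the worktop to the left of the stirrer; origin at the centre of its underside, z up
There are look-alikes about, which are no part of the job. Leave any purple look-alike of the beaker alone.

How it is judged:
By the outcome, as a careful person would: the job done as asked, in the order asked, and still so for the second after the job is handed in, with the robot touching nothing.
It also fails if it takes over 43 s, if anything falls off the work surface, if the arm or the gripper's body presses on something with over 40 N, if the wrist force passes 120 N, or if a joint passes its speed limit or range.

## Working session

There is one attempt and no reset: what is moved stays moved. The work goes in short steps, Python scripts to look and compute and a tool call to move; the robot and the scene stay as the last step left them, time stands still between calls to the robot, and variables do not carry over. Pictures are saved under pics/ and viewed, at most 10 in all, crops included, and the job is handed in when it is done.

Besides the shell and the picture viewer there is one more tool, called after "Request:" by a JSON object that holds its "op" and its "data". servo_tool: Moves the arm, as the interface text tells. Its arguments: {"type":"object","properties":{"rows":{"type":"string"},"grip":{"type":"number"},"grip_force":{"type":"number"}},"required":["rows"]}

```bash
mkdir -p pics
cat > h.py <<'E'
import numpy as np,cv2
from scipy.spatial.transform import Rotation as Ro
from station import env
def ray(s,u,v):
    # returns origin, dir world (fixed cams) 
    x=np.array([(u-s["cx"])/s["fx"],(v-s["cy"])/s["fy"]]);p=x.copy()
    for _ in range(20): p=x/(1+s["k1"]*(p@p))
    d=np.array([p[0],p[1],1.])
    if "R" in s:
        R=np.array(s["R"]);return -R.T@np.array(s["t"]),R.T@d
    T=np.array(s["tool_from_camera"]);st=s["st"];W=Ro.from_rotvec(st["tool_rot"]).as_matrix()
    return W@T[:3,3]+np.array(st["tool_pos"]),W@T[:3,:3]@d
def onz(s,u,v,z):
    o,d=ray(s,u,v);return o+d*(z-o[2])/d[2]
def snap(n):
    st=env.get_state();s=env.snapshot(n);s["st"]=st;return s
def save(s,f,crop=None,k=1):
    im=cv2.cvtColor(s["pixels"],cv2.COLOR_RGB2BGR)
    if crop: a,b,c,d=crop;im=im[b:d,a:c]
    cv2.imwrite("pics/"+f,cv2.resize(im,None,fx=k,fy=k,interpolation=cv2.INTER_CUBIC))
E
python3 - <<'E'
from h import *
import pickle
print(env.tips_ahead); st=env.get_state();print(st)
ims=[]
for n in("scene","top"):
    s=snap(n);pickle.dump(s,open(n+".pkl","wb"));save(s,n+".png",k=1.5)
    print(n,s["fx"],s["k1"],-np.array(s["R"]).T@s["t"])
E
```

```text
0.011
{'time': 0.0, 'q': array([-1.27719562e+00,  3.26936170e-01, -1.93576555e-01,  1.05201035e+00,
        2.49921804e-05,  1.43663634e+00]), 'joint_velocities': array([-1.18457687e-03,  1.99223694e-03,  1.65155080e-03, -1.08889469e-03,
       -8.51540538e-04,  1.76210049e-05]), 'tau': array([-7.12948207e-06, -4.43397975e+01,  2.62441367e+01,  1.57164579e-02,
       -1.13862336e-04, -1.29486182e-05]), 'tool_pos': array([ 0.2280132 , -0.49981828,  0.20190887]), 'tool_rot': array([-3.06832640e+00, -6.66447978e-01,  1.76772298e-04]), 'wrist_force': array([-0.1205848 ,  0.04638771, -0.37651988]), 'moment': array([-0.02349004,  0.03667215,  0.00178341]), 'grasp_force': 0.0, 'opening': 0.08545678063853133}
scene 378.95965673231007 -0.008788339585473903 [-0.06912682 -0.62861819  0.51672589]
top 437.99645104079934 -0.14220265815862623 [0.42422426 0.02822848 1.17086232]
```

View pics/top.png

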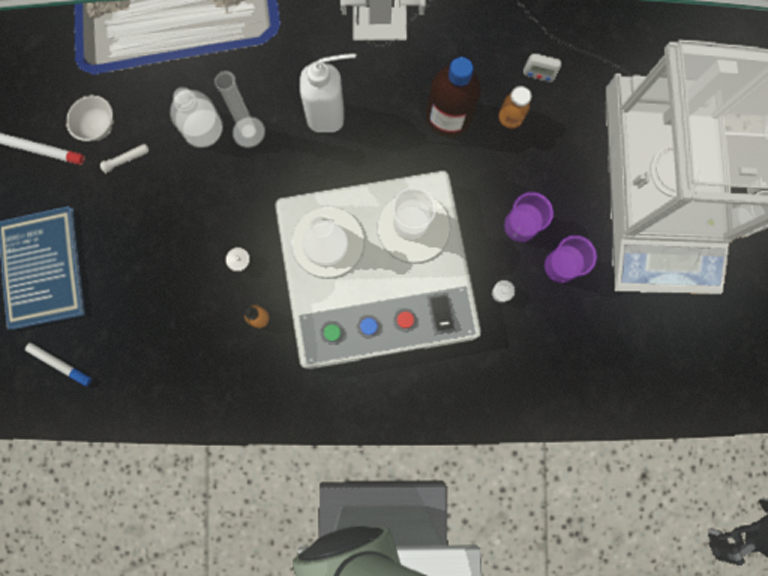

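View pics/scene.png

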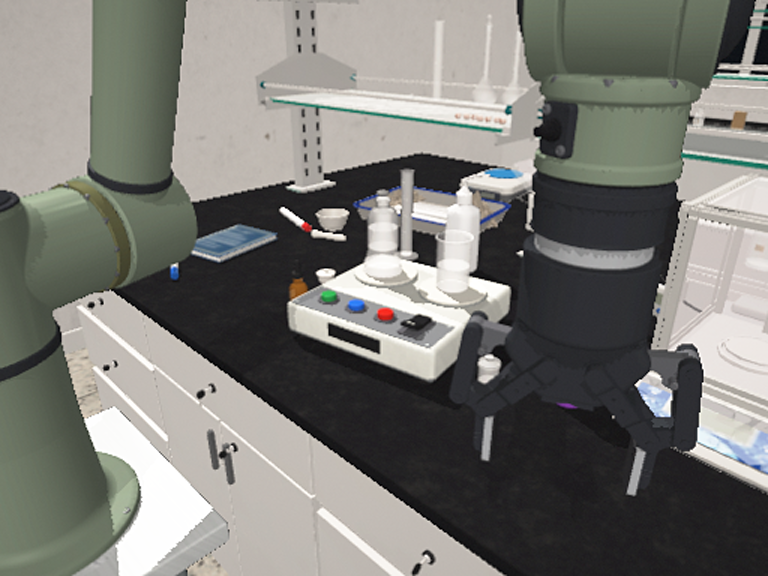

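The order from left to right is green (332,332), blue (368,326), red (404,320), rocker (441,314) in the 1.5x top view. That is one of each, and the rocker's white bar is on its near half. Next I'll measure them.

```bash
cat >> h.py <<'E'
def blobs(s,amin=60):
    im=cv2.cvtColor(s["pixels"],cv2.COLOR_RGB2HSV);out={}
    for n,h0,h1 in(("green",50,80),("blue",100,125),("red",0,6)):
        m=cv2.inRange(im,(h0,100,60),(h1,255,255))
        k,_,st,c=cv2.connectedComponentsWithStats(m)
        out[n]=[(c[i].round(1),st[i,4]) for i in range(1,k) if st[i,4]>amin]
    return out
E
python3 - <<'E'
from h import *
import pickle
s=pickle.load(open("top.pkl","rb"))
b=blobs(s)
for n,l in b.items():
    for c,a in l: print(n,c,a,onz(s,*c,.083).round(4))
# deck outline from corner screws / rocker
g=cv2.cvtColor(s["pixels"],cv2.COLOR_RGB2GRAY)
m=(g<60).astype(np.uint8);m[:190]=0;m[230:]=0;m[:,:282]=0;m[:,307:]=0
k,_,st,c=cv2.connectedComponentsWithStats(m)
for i in range(1,k):
    if st[i,4]>50: print("rk",c[i],st[i],onz(s,*c[i],.085))
st=s["st"];print(Ro.from_rotvec(st["tool_rot"]).as_matrix().round(3))
save(s,"crop.png",(190,180,330,250),5)
E
```

```text
green [221.1 221.5] 80 [0.5214 0.0969 0.083 ]
blue [110.6  29.6] 973 [1.0547 0.4092 0.083 ]
blue [306.8  46.9] 263 [ 0.9925 -0.1322  0.083 ]
blue [ 22.1 143.7] 129 [0.7296 0.6337 0.083 ]
blue [ 32.2 178.3] 904 [0.635  0.5959 0.083 ]
blue [ 29.1 212.3] 145 [0.5453 0.5979 0.083 ]
blue [245.4 217.1] 101 [0.5321 0.0364 0.083 ]
blue [ 53.  251.3] 106 [0.4457 0.5261 0.083 ]
red [ 49.6 104.8] 87 [0.8369 0.5644 0.083 ]
red [269.9 212.8] 101 [ 0.5425 -0.0248  0.083 ]
[[ 0.91   0.415 -0.   ]
 [ 0.415 -0.91   0.002]
 [ 0.    -0.002 -1.   ]]
```

View pics/crop.png

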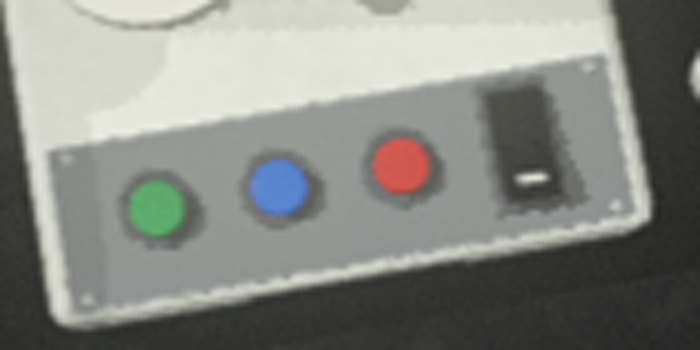

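The rocker is rightmost, with its white bar at crop (530,178) on the near half, and the yaw is about 9.9°. The press point is near (0.531, -0.090). I'll move there with the gripper shut and the tool x axis along stirrer y.

Request:
{"op": "servo_tool", "data": {"rows": "30 -16 0 -5; 60 -33 0 -10; 89 -49 0 -15; 119 -66 0 -20; 149 -82 0 -25", "grip": 0}}

```text
time: 0.52
tool_pos: [0.3301, -0.3623, 0.2023]
tool_rot: [-2.85, -1.32, 0.0]
wrist_force: [0.8, 0.3, -0.1]
opening: 0.0257
grasp_force: 0.0
```

Request:
{"op": "servo_tool", "data": {"rows": "34 -2 0 -5; 68 -5 0 -10; 102 -7 0 -15; 136 -10 0 -20; 170 -12 0 -25"}}

```text
time: 0.93
tool_pos: [0.4314, -0.2252, 0.2024]
tool_rot: [-2.496, -1.907, 0.0]
wrist_force: [0.7, 0.1, -1.3]
opening: -0.0004
grasp_force: 0.0
```

Request:
{"op": "servo_tool", "data": {"rows": "32 12 0 -5; 64 24 0 -10; 95 36 0 -15; 127 49 0 -20; 159 61 0 -25"}}

```text
time: 1.35
tool_pos: [0.5328, -0.0884, 0.2024]
tool_rot: [-2.024, -2.402, 0.0]
wrist_force: [-0.4, -0.4, 0.2]
opening: 0.0002
grasp_force: 0.0
```

Run:
```python
from h import *
import pickle
s=snap("wrist");pickle.dump(s,open("w.pkl","wb"));save(s,"w1.png",k=1.5)
st=s["st"];print(env.tips_ahead,st);print(Ro.from_rotvec(st["tool_rot"]).as_matrix().round(3));print(np.array(s["tool_from_camera"]).round(3))
for n,l in blobs(s).items():
    for c,a in l: print(n,c,a,onz(s,*c,.083).round(4))
```

```text
0.011 {'time': 1.35, 'q': array([-3.01066961e-01,  3.08563961e-01, -2.18491838e-01,  1.04425157e+00,
       -7.88513573e-05,  1.09932749e+00]), 'joint_velocities': array([ 0.73747942,  0.32309894,  0.45279425,  0.1231566 , -0.00379177,
       -0.30271941]), 'tau': array([ -2.47834884, -45.58412433,  24.17735517,   0.07993065,
         0.09128229,   0.26879512]), 'tool_pos': array([ 0.53283593, -0.08840962,  0.20237435]), 'tool_rot': array([-2.02405970e+00, -2.40208673e+00,  4.26025160e-04]), 'wrist_force': array([-0.37158913, -0.44128113,  0.16606174]), 'moment': array([-0.08700496,  0.02876316,  0.02356912]), 'grasp_force': 0.0, 'opening': 0.00019928040077382876}
[[-0.17   0.986 -0.001]
 [ 0.986  0.17   0.   ]
 [ 0.    -0.    -1.   ]]
[[-0.001 -0.945 -0.327  0.085]
 [ 1.    -0.001  0.    -0.   ]
 [-0.001 -0.327  0.945 -0.171]
 [ 0.     0.     0.     1.   ]]
green [275.4   2.7] 140 [0.523  0.0823 0.083 ]
blue [275.2  61.9] 749 [0.5322 0.0331 0.083 ]
red [274.1 128.1] 597 [ 0.5427 -0.0274  0.083 ]
```

View pics/w1.png

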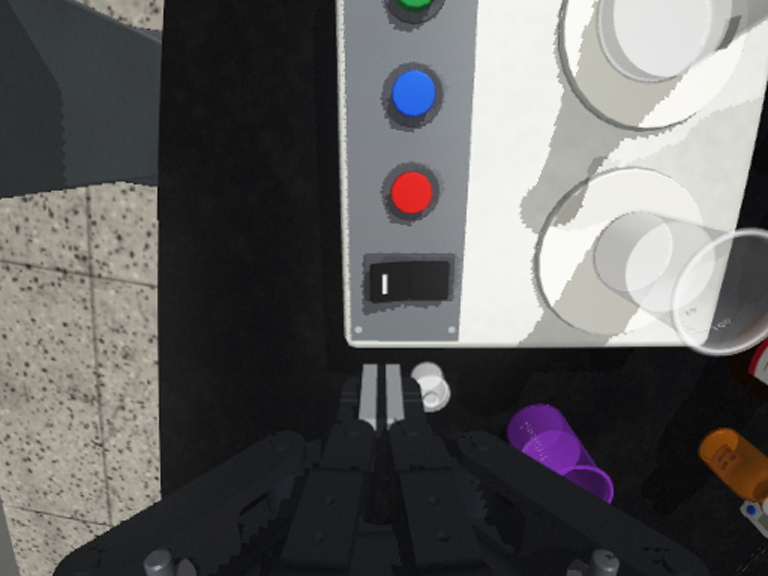

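The wrist view shows the rocker at (410,281), with its white bar at (384,284) toward the robot side. Red is at (412,192), blue at (413,92), and the fingers are at (381,395). I'll lower a little, then measure once the arm has settled.

Request:
{"op": "servo_tool", "data": {"rows": "0 0 12 0; 0 0 25 0; 0 0 35 0; 0 0 35 0; 0 0 35 0"}}

```text
time: 1.82
tool_pos: [0.5314, -0.0901, 0.1671]
tool_rot: [-2.029, -2.396, 0.001]
wrist_force: [-0.1, -0.1, -0.5]
opening: -0.0002
grasp_force: 0.0
```

Run:
```python
from h import *
s=snap("wrist");save(s,"w2.png",k=1.5)
st=s["st"];print(st["tool_pos"],st["wrist_force"],Ro.from_rotvec(st["tool_rot"]).as_matrix().round(3))
for n,l in blobs(s).items():
    for c,a in l: print(n,c,a,onz(s,*c,.083).round(4))
g=s["pixels"].min(2);m=(g>140).astype(np.uint8)
k,_,S,c=cv2.connectedComponentsWithStats(m)
for i in range(1,k):
    if 20<S[i,4]<300: print(c[i].round(1),S[i],onz(s,*c[i],.087).round(4))
```

```text
[ 0.53141108 -0.09005763  0.16706556] [-0.12264461 -0.11253275 -0.51096954] [[-0.165  0.986 -0.002]
 [ 0.986  0.165  0.001]
 [ 0.001 -0.002 -1.   ]]
blue [279.7  54.7] 981 [0.5322 0.0329 0.083 ]
red [278.5 130. ] 766 [ 0.5427 -0.0273  0.083 ]
[60.4  2.1] [55  0 11  7 31] [0.3514 0.0462 0.087 ]
[80.6  6. ] [ 65   0  27  17 186] [0.3686 0.0451 0.087 ]
[ 46.5 129.5] [ 40 126  12   8  49] [ 0.337  -0.0584  0.087 ]
[  3.8 142.5] [  0 134  11  19  86] [ 0.2936 -0.0763  0.087 ]
[  7.5 162.9] [  3 154   9  18  75] [ 0.2954 -0.0956  0.087 ]
[ 14.6 191.8] [ 11 188   9   8  24] [ 0.2996 -0.124   0.087 ]
[ 51.  196.8] [ 46 189  10  14  49] [ 0.3373 -0.123   0.087 ]
[ 43.1 193.7] [ 37 191  13   7  28] [ 0.3294 -0.1212  0.087 ]
[258.5 199.1] [257 192   4  15  57] [ 0.5358 -0.0925  0.087 ]
[ 69.1 216.6] [ 68 213   4   8  23] [ 0.3547 -0.1411  0.087 ]
[307.8 231.5] [305 229   6   6  28] [ 0.5891 -0.1176  0.087 ]
[238.7 231.9] [236 230   6   5  26] [ 0.5225 -0.129   0.087 ]
[ 20.4 266.4] [ 16 262   9   9  37] [ 0.295  -0.2107  0.087 ]
[246.9 280. ] [243 278   7   7  29] [ 0.539  -0.1826  0.087 ]
[ 36.7 346.7] [ 30 343  15   7  35] [ 0.2986 -0.3275  0.087 ]
[ 45.1 359.1] [ 36 351  22  18 158] [ 0.3069 -0.347   0.087 ]
```

View pics/w2.png

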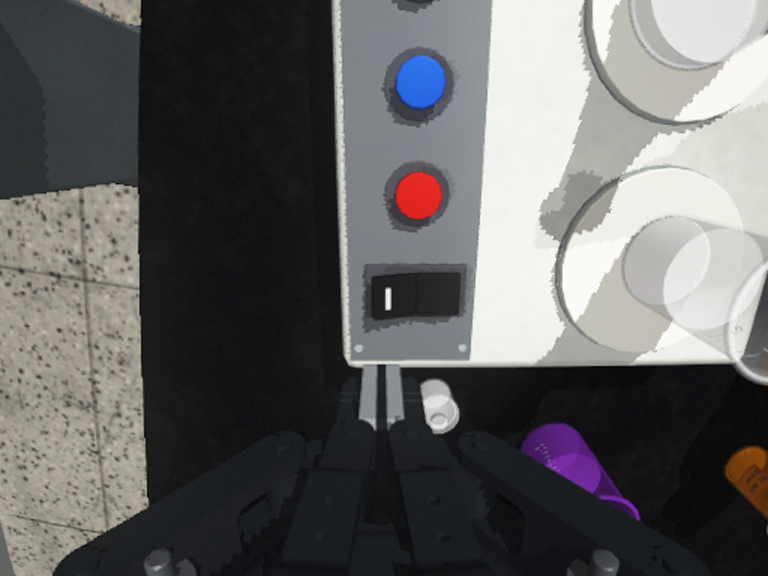

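Request:
{"op": "servo_tool", "data": {"rows": "-1.5 0 25 0; -1.5 0 50 0; -1.5 0 60 0; -1.5 0 64 0; -1.5 0 64 0"}}

```text
time: 2.28
tool_pos: [0.5321, -0.0916, 0.1035]
tool_rot: [-2.029, -2.397, 0.001]
wrist_force: [0.7, -0.0, 0.3]
opening: 0.0002
grasp_force: 0.0
```

Request:
{"op": "servo_tool", "data": {"rows": "0 0 2 0; 0 0 4 0; 0 0 6 0; 0 0 8 0; 0 0 9 0"}}

```text
time: 2.7
tool_pos: [0.5327, -0.0915, 0.0949]
tool_rot: [2.029, 2.398, 0.0]
wrist_force: [0.7, 0.4, -0.6]
opening: -0.0002
grasp_force: 0.0
```

Request:
{"op": "servo_tool", "data": {"rows": "0 0 0.5 0; 0 0 1 0; 0 0 1.5 0; 0 0 2 0; 0 0 2 0"}}

```text
time: 3.12
tool_pos: [0.5324, -0.0915, 0.0926]
tool_rot: [-2.03, -2.398, 0.0]
wrist_force: [0.2, -0.0, -0.3]
opening: 0.0002
grasp_force: 0.0
```

Request:
{"op": "servo_tool", "data": {"rows": "0 0 0.5 0; 0 0 1 0; 0 0 1.5 0; 0 0 2 0; 0 0 2 0"}}

```text
time: 3.53
tool_pos: [0.5324, -0.0915, 0.0906]
tool_rot: [-2.03, -2.398, 0.0]
wrist_force: [-0.5, 0.8, -0.0]
opening: 0.0003
grasp_force: 0.0
```

Run:
```python
from h import *
s=snap("wrist");save(s,"w3.png",k=1.5)
st=s["st"];print(st["tool_pos"],st["wrist_force"],st["moment"],env.tips_ahead)
```

```text
[ 0.53239906 -0.09145804  0.09056798] [-0.49144142  0.83758877 -0.02536303] [-0.03159953 -0.05019514 -0.04033622] 0.011
```

View pics/w3.png

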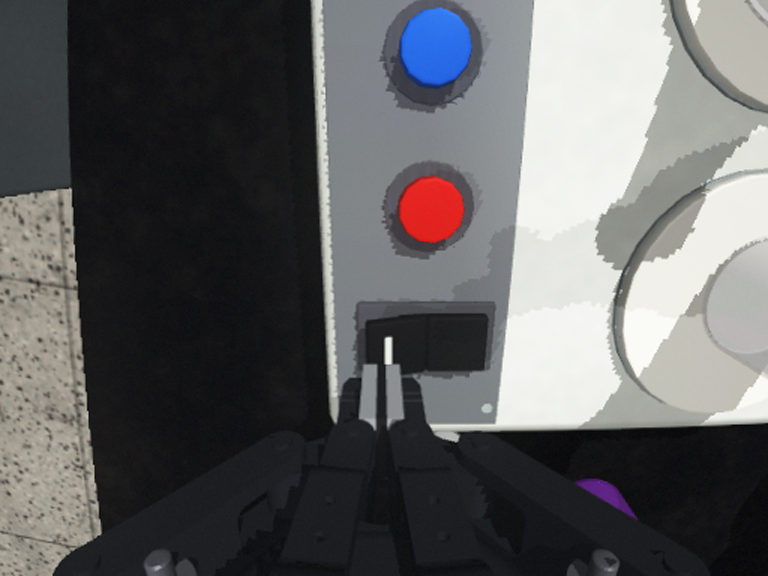

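Run:
```python
from h import *
s=snap("wrist")
T=np.array(s["tool_from_camera"])
def proj(p):
    c=np.linalg.inv(T)@np.r_[p,1];a=c[:2]/c[2];a=a*(1+s["k1"]*(a@a));return (a*[s["fx"],s["fy"]]+[s["cx"],s["cy"]])*1.5
for x in(-.011,0,.011):
  for z in(-.003,.003,.011,.017): print(x,z,proj([x,0,z]).round())
# rocker/red/blue in tool coords and world for several heights
st=s["st"]
for nm,u,v,z in(("bar",388,351,.087),("bar",388,351,.082),("rk+y edge",400,317,.087),("rk-y edge",400,374,.087),("pivot",428,342,.082)):
    w=onz(s,u/1.5,v/1.5,z);print(nm,z,w.round(4))
for n,l in blobs(s).items():
    for c,a in l: print(n,c,a,onz(s,*c,.083).round(4))
```

```text
-0.011 -0.003 [381. 376.]
-0.011 0.003 [381. 370.]
-0.011 0.011 [381. 362.]
-0.011 0.017 [381. 356.]
0 -0.003 [381. 354.]
0 0.003 [381. 348.]
0 0.011 [381. 341.]
0 0.017 [381. 336.]
0.011 -0.003 [381. 331.]
0.011 0.003 [381. 326.]
0.011 0.011 [381. 319.]
0.011 0.017 [381. 314.]
bar 0.087 [ 0.5357 -0.0926  0.087 ]
bar 0.082 [ 0.5362 -0.0951  0.082 ]
rk+y edge 0.087 [ 0.5381 -0.0754  0.087 ]
rk-y edge 0.087 [ 0.5432 -0.1034  0.087 ]
pivot 0.082 [ 0.5538 -0.0875  0.082 ]
blue [289.5  31.7] 2082 [0.532  0.0325 0.083 ]
red [286.9 139.2] 1529 [ 0.5424 -0.0273  0.083 ]
```

The tips don't seem to touch yet: there's no force and the bar hasn't moved. I'll check from the side with the scene camera.

Run:
```python
from h import *
s=snap("scene");R=np.array(s["R"]);t=np.array(s["t"])
def proj(p):
    c=R@p+t;a=c[:2]/c[2];a=a*(1+s["k1"]*(a@a));return a*[s["fx"],s["fy"]]+[s["cx"],s["cy"]]
st=s["st"];W=Ro.from_rotvec(st["tool_rot"]).as_matrix()
P={k:proj(W@np.array(v)+st["tool_pos"]) for k,v in dict(tip=(0,0,.011),tipR=(-.011,0,.011),tipL=(.011,0,.011),tcp=(0,0,0)).items()}
P["rk"]=proj(np.array([.5316,-.0915,.088]))
a,b=P["tip"].astype(int)-[60,55];k=6
save(s,"s2.png",(a,b,a+120,b+95),k)
for n,v in P.items(): print(n,((v-[a,b])*k).round())
```

```text
tip [361. 330.]
tipR [384. 338.]
tipL [338. 323.]
tcp [362. 306.]
rk [360. 312.]
```

View pics/s2.png

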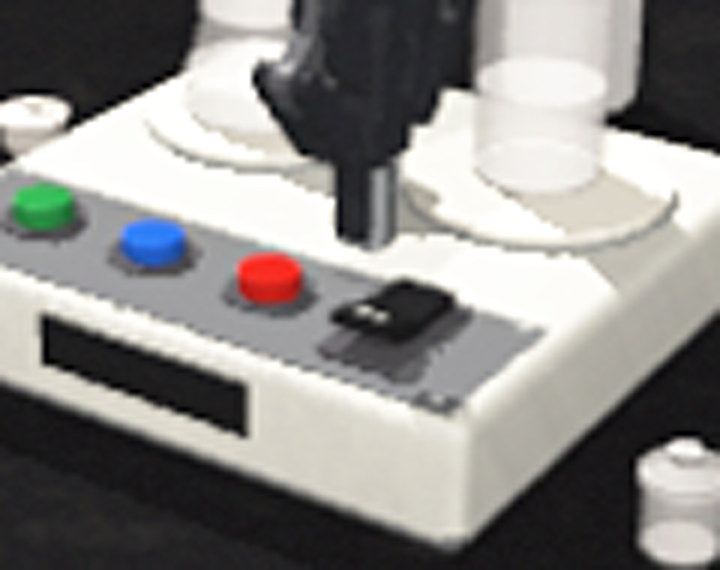

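The scene crop shows the real fingertips at (365,245), about 39 mm above where `tips_ahead` puts them (361,330). The wrist picture agrees. The rocker projects where expected, at (360,312). I'll go down about 30 mm more, feeling for contact.

Request:
{"op": "servo_tool", "data": {"rows": "0 0 6 0; 0 0 12 0; 0 0 17 0; 0 0 21 0; 0 0 24 0"}}

```text
time: 4.1
tool_pos: [0.532, -0.0913, 0.0658]
tool_rot: [-2.029, -2.397, 0.001]
wrist_force: [-0.0, -0.2, -0.4]
opening: 0.0002
grasp_force: 0.0
```

Request:
{"op": "servo_tool", "data": {"rows": "0 0 1 0; 0 0 2 0; 0 0 3 0; 0 0 4 0; 0 0 5 0"}}

```text
time: 4.52
tool_pos: [0.5326, -0.0915, 0.0618]
tool_rot: [2.029, 2.398, 0.0]
wrist_force: [0.4, -0.3, -0.5]
opening: -0.0001
grasp_force: 0.0
```

Request:
{"op": "servo_tool", "data": {"rows": "0 0 1 0; 0 0 2 0; 0 0 3 0; 0 0 4 0; 0 0 4 0"}}

```text
time: 4.93
tool_pos: [0.5324, -0.0915, 0.0575]
tool_rot: [-2.03, -2.398, 0.0]
wrist_force: [-0.2, 0.6, -0.3]
opening: 0.0001
grasp_force: 0.1
```

Request:
{"op": "servo_tool", "data": {"rows": "0 0 1 0; 0 0 2 0; 0 0 3 0; 0 0 3 0; 0 0 3 0"}}

```text
time: 5.35
tool_pos: [0.5326, -0.0914, 0.0546]
tool_rot: [-2.03, -2.398, -0.0]
wrist_force: [0.0, -0.1, 0.0]
opening: -0.0003
grasp_force: 0.0
```

Run:
```python
from h import *
s=snap("scene");print(s["st"]["tool_pos"],s["st"]["wrist_force"])
R=np.array(s["R"]);t=np.array(s["t"])
save(s,"s3.png",(180,175,300,270),6)
```

```text
[ 0.53257731 -0.09140765  0.05457581] [ 0.0249229  -0.07350232  0.02581714]
```

View pics/s3.png

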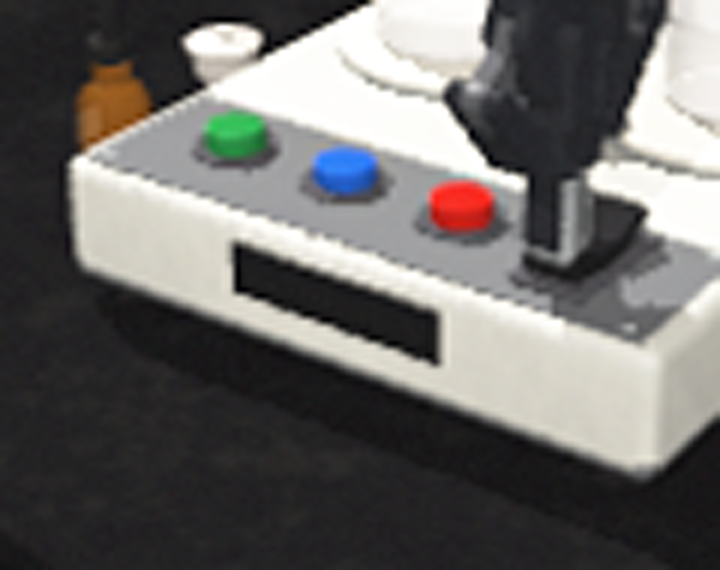

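The fingertip sits on the near half at (555,255), and the far half at (640,212) is now raised. I'll push on to the stop.

Request:
{"op": "servo_tool", "data": {"rows": "0 0 0.5 0; 0 0 1 0; 0 0 1.5 0; 0 0 1.5 0; 0 0 1.5 0"}}

```text
time: 5.82
tool_pos: [0.5327, -0.0915, 0.0534]
tool_rot: [2.029, 2.398, 0.0]
wrist_force: [-0.9, -0.2, 3.7]
opening: 0.0003
grasp_force: 1.7
```

Request:
{"op": "servo_tool", "data": {"rows": "0 0 0.5 0; 0 0 1 0; 0 0 1 0; 0 0 1 0; 0 0 1 0"}}

```text
time: 6.23
tool_pos: [0.5327, -0.0915, 0.0533]
tool_rot: [2.029, 2.398, 0.001]
wrist_force: [-2.7, 1.7, 10.8]
opening: 0.0
grasp_force: 5.5
```

The rocker is at its stop (10.8 N), so real tip z = TCP + 28.5 mm. Next I'll lift and go to blue, 124 mm along tool x and 21 mm along y.

Request:
{"op": "servo_tool", "data": {"rows": "0 0 -12 0; 0 0 -25 0; 0 0 -35 0; 12 2 -35 0; 36 6 -35 0"}}

```text
time: 6.65
tool_pos: [0.5335, -0.0561, 0.0876]
tool_rot: [2.033, 2.392, 0.001]
wrist_force: [0.8, -0.2, -0.5]
opening: 0.0
grasp_force: 0.0
```

Request:
{"op": "servo_tool", "data": {"rows": "24 4 0 0; 48 9 0 0; 72 13 0 0; 88 15 0 0; 88 15 0 0"}}

```text
time: 7.07
tool_pos: [0.5316, 0.038, 0.0865]
tool_rot: [-2.023, -2.401, -0.001]
wrist_force: [-0.6, 0.2, -0.4]
opening: -0.0001
grasp_force: 0.0
```

Run:
```python
from h import *
s=snap("scene");st=s["st"];print(st["tool_pos"],st["wrist_force"])
save(s,"s4.png",(180,165,300,260),6)
w=snap("wrist");print(blobs(w))
```

```text
[0.53161095 0.03801586 0.08646192] [-0.6141513   0.20042615 -0.4110431 ]
{'green': [(array([253.9, 143.4]), np.int32(1591))], 'blue': [(array([253.9, 229.3]), np.int32(1107))], 'red': []}
```

View pics/s4.png

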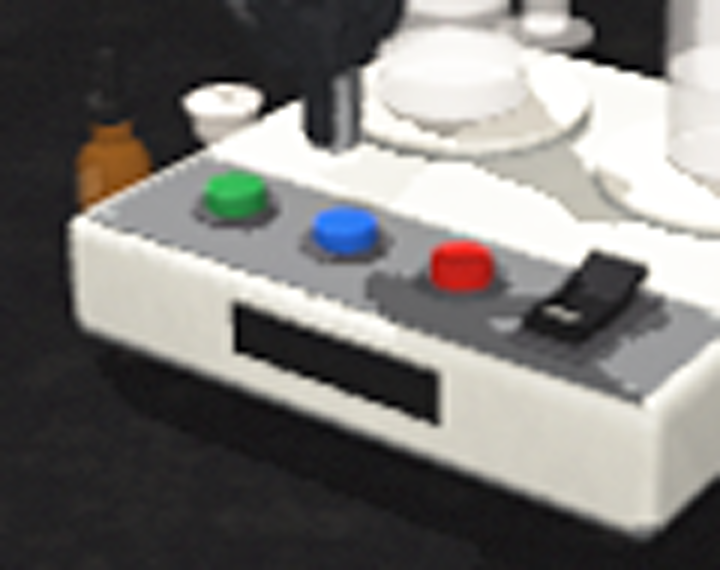

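The rocker now lies level on its near half, with the far half up at (610,265). The finger at (335,145) is over blue (345,232). I'll shift 3 mm back and press.

Request:
{"op": "servo_tool", "data": {"rows": "-3 0 8 0; -3 0 18 0; -3 0 26 0; -3 0 30 0; -3 0 30 0"}}

```text
time: 7.58
tool_pos: [0.5318, 0.0308, 0.0554]
tool_rot: [-2.029, -2.395, 0.003]
wrist_force: [-0.5, 0.4, -0.4]
opening: -0.0002
grasp_force: 0.0
```

Request:
{"op": "servo_tool", "data": {"rows": "0 0 2 0; 0 0 4 0; 0 0 6 0; 0 0 7 0; 0 0 8 0"}}

```text
time: 8.0
tool_pos: [0.5335, 0.0311, 0.0494]
tool_rot: [2.029, 2.397, -0.0]
wrist_force: [-0.7, -1.2, 2.4]
opening: 0.0002
grasp_force: 0.9
```

Request:
{"op": "servo_tool", "data": {"rows": "0 0 0.5 0; 0 0 1 0; 0 0 1.5 0; 0 0 1.5 0; 0 0 1.5 0"}}

```text
time: 8.42
tool_pos: [0.5335, 0.0311, 0.0484]
tool_rot: [2.029, 2.397, 0.0]
wrist_force: [-1.3, -0.8, 6.0]
opening: 0.0005
grasp_force: 3.3
```

Request:
{"op": "servo_tool", "data": {"rows": "0 0 0.5 0; 0 0 1 0; 0 0 1.5 0; 0 0 1.5 0; 0 0 1.5 0"}}

```text
time: 8.83
tool_pos: [0.5336, 0.0311, 0.0483]
tool_rot: [2.029, 2.397, 0.001]
wrist_force: [-5.2, -0.4, 17.9]
opening: 0.0002
grasp_force: 9.2
```

Blue is at its stop: z held while the force rose to 18 N. Next is green, 65 mm on along tool x.

Request:
{"op": "servo_tool", "data": {"rows": "0 0 -12 0; 0 0 -25 0; 0 0 -37 0; 8 0 -37 0; 30 -1 -37 0"}}

```text
time: 9.25
tool_pos: [0.5288, 0.0598, 0.0837]
tool_rot: [2.032, 2.393, 0.002]
wrist_force: [-0.5, -0.2, 0.1]
opening: -0.0001
grasp_force: 0.0
```

Request:
{"op": "servo_tool", "data": {"rows": "18 0 0 0; 30 0 0 0; 35 0 0 0; 35 0 0 0; 35 0 0 0"}}

```text
time: 9.67
tool_pos: [0.5214, 0.0953, 0.0829]
tool_rot: [2.029, 2.399, -0.001]
wrist_force: [0.0, 0.4, 0.5]
opening: 0.0001
grasp_force: 0.0
```

Run:
```python
from h import *
s=snap("scene");st=s["st"];print(st["tool_pos"],st["wrist_force"])
save(s,"s5.png",(180,165,300,260),6)
```

```text
[0.52142467 0.09533092 0.08286257] [0.03713396 0.42929216 0.54813827]
```

View pics/s5.png

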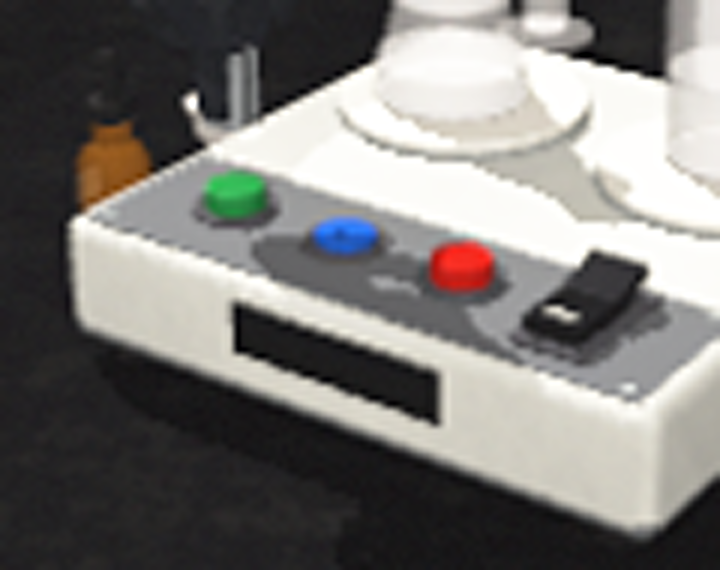

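Blue (345,236) has stayed in, the rocker is on, red is untouched, and the finger is above green (235,195). Now I'll press green.

Request:
{"op": "servo_tool", "data": {"rows": "0 0 8 0; 0 0 16 0; 0 0 23 0; 0 0 27 0; 0 0 27 0"}}

```text
time: 10.13
tool_pos: [0.5206, 0.0948, 0.0547]
tool_rot: [-2.029, -2.396, 0.003]
wrist_force: [-0.5, -0.2, 0.4]
opening: -0.0
grasp_force: 0.0
```

Request:
{"op": "servo_tool", "data": {"rows": "0 0 2 0; 0 0 4 0; 0 0 6 0; 0 0 8 0; 0 0 9 0"}}

```text
time: 10.55
tool_pos: [0.5216, 0.0951, 0.0482]
tool_rot: [2.029, 2.397, -0.0]
wrist_force: [-6.5, -1.2, 19.3]
opening: -0.0001
grasp_force: 9.6
```

Request:
{"op": "servo_tool", "data": {"rows": "0 0 0.5 0; 0 0 1 0; 0 0 1 0; 0 0 1 0; 0 0 1 0"}}

```text
time: 10.97
tool_pos: [0.5216, 0.0951, 0.0481]
tool_rot: [2.029, 2.397, 0.0]
wrist_force: [-6.5, -2.8, 18.8]
opening: 0.0001
grasp_force: 9.4
```

Green is fully down (19 N, at the stop). I'll hold it there.

Request:
{"op": "servo_tool", "data": {"rows": "0 0 0 0; 0 0 0 0; 0 0 0 0; 0 0 0 0; 0 0 0 0"}}

```text
time: 11.38
tool_pos: [0.5216, 0.0951, 0.0482]
tool_rot: [2.029, 2.397, 0.0]
wrist_force: [-7.0, -1.1, 19.3]
opening: -0.0001
grasp_force: 9.4
```

Request:
{"op": "servo_tool", "data": {"rows": "0 0 0 0; 0 0 0 0; 0 0 0 0; 0 0 0 0; 0 0 0 0"}}

```text
time: 11.8
tool_pos: [0.5216, 0.0951, 0.0482]
tool_rot: [2.029, 2.397, 0.0]
wrist_force: [-6.6, -1.5, 19.5]
opening: 0.0002
grasp_force: 9.4
```

Request:
{"op": "servo_tool", "data": {"rows": "0 0 0 0; 0 0 0 0; 0 0 0 0; 0 0 0 0; 0 0 0 0"}}

```text
time: 12.22
tool_pos: [0.5216, 0.0951, 0.0482]
tool_rot: [2.029, 2.397, 0.0]
wrist_force: [-6.5, -1.3, 19.1]
opening: 0.0002
grasp_force: 9.4
```

Request:
{"op": "servo_tool", "data": {"rows": "0 0 0 0; 0 0 0 0; 0 0 0 0; 0 0 0 0; 0 0 0 0"}}

```text
time: 12.63
tool_pos: [0.5216, 0.0951, 0.0482]
tool_rot: [2.029, 2.397, 0.0]
wrist_force: [-6.1, -1.4, 18.9]
opening: -0.0
grasp_force: 9.4
```

Request:
{"op": "servo_tool", "data": {"rows": "0 0 0 0; 0 0 0 0; 0 0 0 0; 0 0 0 0; 0 0 0 0"}}

```text
time: 13.05
tool_pos: [0.5216, 0.0951, 0.0481]
tool_rot: [2.029, 2.397, 0.0]
wrist_force: [-6.5, -0.6, 19.2]
opening: 0.0002
grasp_force: 9.4
```

Request:
{"op": "servo_tool", "data": {"rows": "0 0 0 0; 0 0 0 0; 0 0 0 0; 0 0 0 0; 0 0 0 0"}}

```text
time: 13.47
tool_pos: [0.5216, 0.0951, 0.0481]
tool_rot: [2.029, 2.397, 0.0]
wrist_force: [-6.7, -1.2, 19.1]
opening: -0.0002
grasp_force: 9.4
```

Request:
{"op": "servo_tool", "data": {"rows": "0 0 -10 0; 0 0 -25 0; 0 0 -45 0; 0 0 -60 0; 0 0 -60 0"}}

```text
time: 13.88
tool_pos: [0.5241, 0.0956, 0.1092]
tool_rot: [2.027, 2.395, 0.007]
wrist_force: [1.6, -0.1, 0.1]
opening: -0.0001
grasp_force: 0.0
```

Request:
{"op": "servo_tool", "data": {"rows": "0 0 0 0; 0 0 0 0; 0 0 0 0; 0 0 0 0; 0 0 0 0"}}

```text
time: 14.3
tool_pos: [0.5209, 0.0953, 0.1053]
tool_rot: [-2.029, -2.397, 0.002]
wrist_force: [-0.4, -0.7, 0.0]
opening: 0.0001
grasp_force: 0.0
```

Run:
```python
from h import *
import pickle
s=snap("scene");s0=pickle.load(open("scene.pkl","rb"))
print(s["st"]["tool_pos"],s["st"]["wrist_force"])
for a in(s0,s):
    for n,l in blobs(a,40).items(): print(n,[(c,int(k)) for c,k in l if 180<c[0]<300 and 165<c[1]<260])
```

```text
[0.52086366 0.09525466 0.10530666] [-0.44121153 -0.73241368  0.00243835]
green [(array([218.8, 197. ]), 62)]
blue [(array([237.1, 203. ]), 76)]
red [(array([256.5, 208.8]), 78)]
green [(array([218.8, 197. ]), 62)]
blue [(array([237.2, 203.7]), 54)]
red [(array([256.5, 208.9]), 78)]
```

Green is back up, blue is in, red is unchanged and nothing is being touched. Handing in.

```bash
python3 -c "
from station import env
print(env.sign_off())"
```

```text
the job is handed in; nothing more can be done
None
```

The job is handed in: the rocker was pushed on, then the blue key pushed in where it stayed, then the green key held fully down for about 3 s and released; the red key was untouched and the arm kept clear of the glassware and small things.

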